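# Clamp a wooden block in a swing-strap fixture

### The arm

A 6-joint arm with a two-finger parallel gripper is mounted at the origin on a cart in front of the work surface, level with it; the furniture and walls round the work are solid. World frame = base frame: x ahead of the robot, y to its left, z up, the work surface at z = 0. Lengths are in m, angles in degrees, forces in N, time in s.
With the tool pointing down it reaches from about 0.35 to 0.875 m from the base axis. Payload 4.2 kg.
Tool frame: the origin (TCP) lies on the front face of the gripper's body, between the roots of the fingers; the fingertips stand 70 mm ahead of it and the grasp point (between the pads) lies 51 mm ahead of it (r.nose_length is the distance from the TCP to the fingertips, in m); z points along the fingers, y is the direction in which the jaws open and shut (so a half turn about z gives the same grasp; the last joint's range is limited). The gripper opens to 87 mm and grips with 3 to 60 N. Pads are 19 mm wide; open, the fingers measure 117 mm over their backs; the gripper's body (75 mm by 190 mm) begins 51 mm behind the grasp point.
Start: joints at [-62.533, 22.042, 0.453, 0, -68.411, -14.817], TCP at [0.137, -0.61, 0.292] pointing down, gripper open.
Joint ranges: [-179.83, 179.83], [-69.29, 118.12], [-61.27, 80.66], [-181.25, 117.63], [-171.15, -9.14], [-177.46, 177.46]. Speed limits (degrees/s): [159.86, 159.86, 180, 180, 180, 180].

### API

Orientations are given as a 3x3 rotation matrix whose columns are the frame's x, y, z axes.
In Python, from station import telemetry, capture, order, r gives the robot as it stands.
- The arm moves only by the tool drive_tool, never from a script. Its argument "series" is a list of rows, each a list of 4 numbers: the shift along the tool's x, y, z as a fraction of full scale, then the turn about the tool's z as a fraction of full scale. In form: [[dx, dy, dz, turn], ...]. A call has 1 to 10 rows; each row is the pose to reach, as a shift and turn from the pose commanded when the call began, along the tool's axes at that moment; what a row does not reach only later rows make up. Full scale, the value 1, is 0.12 m for a shift and 2 rad for a turn. A row lasts 1/8 s, in which the tool goes at most 62.5 mm and 10.7 degrees, less where a joint would pass 70% of its speed; a pose out of reach is approached as far as the arm can. A call with a number of a shift or a turn outside -1 to 1 is refused whole. A call with a gripper value outside its range is refused whole. "fingers" is the finger opening in mm, from 0 to 87, set as the call begins (left out, the last holds). The fingers move at their own pace and stop on an object; the grip force is fixed at half the most. Time passes only in rows, so rows that repeat a pose let the fingers close. It gives the time, the measured TCP pose, the force and the opening at its end, in the units of the state.
- telemetry.sense(): the state, without advancing time (a new reading comes with each control period).
- capture(name): name is "scene" or "top" or "wrist"; returns a dict with "color" (480x640x3 uint8, blue, green, red), "fx", "fy", "cx", "cy" (pixels), "eye" and "attitude" of the camera in the world; the wrist camera has in their place "mount" (4x4, takes a point from camera to tool coordinates, whose origin is the TCP and whose axes are the flange's). Camera axes: x right, y up, looking along -z (the intrinsics and any distortion apply to the point x, -y, -z); pixel columns grow to the right and rows downward; lengths in m; the calibration is good to about 2 mm. A picture is of the moment at which its call begins: read the wrist's pose just before it. There is no depth.
- order.finish_job(): hands the job in, once; it reports no verdict.
The state is a dict: "time_s": time; "joints": joint angles; "joint_velocities": joint speeds; "effort": joint torques, N m; "tcp_pos": TCP position; "ee_rot": TCP orientation; "wrist_force": force on the tool from outside, world axes, zero at the start; "moment": the same for the moment, N m; "gripper_width": opening from 0.0 (shut) to 1.0 (fully open).
Only numpy, scipy, OpenCV 4.12 (cv2) and the standard library are available. Lean on these libraries where they do the work, as an engineer would, in place of code of your own. Each camera call takes 0.05 s, during which the arm holds its last target. There are 200 camera calls.

### The job

Clamp the wooden block in the fixture: with a finger, push the blue clamp strap sideways until it lies across the block against its stop pin, and only then press the red-balled cam lever all the way down so that the rubber foot bears on the block. Do it by touch alone: leave the block lying where it is, do not lift it, and do not disturb the loose tools round the fixture.

Things in the scene. Friction and masses are not known exactly. Their poses are not given: they have to be found in the camera images.
- fixture: Fixed dark steel plate, x -40 to 125, y -90 to 90 mm, 12 mm thick. Origin on the worktop, on the axis of the upright pivot post (24 mm thick). +x points from the post across the block to the aluminium fence (top 45 mm above the worktop); +y is left of that. The block lies along y, centred near x = 73 mm. A stop pin (8 mm thick, 82 mm tall) at x = 29, y = -15.5 mm stops the strap.
- post_top (a point): The pivot post's top, on its axis, at the strap's underside, 70 mm above the worktop. The strap swings about the vertical line through it.
- strap (a joint): Swing of the blue strap about the post, rad. 0: it points along the fixture's +x, over the block, against the stop pin (end of travel). Positive: swung out anticlockwise seen from above, towards the fixture's +y; starts at 1.1 to 1.6, limit 1.75. Pushing it clockwise closes it. Light friction (2 N at 75 mm from the post); it stays where it is left.
- strap_push (a point): On the strap's centre line, 75 mm from the post axis, at mid thickness, 78 mm above the worktop; its x axis points along the strap away from the post. The strap is a bar 22 mm wide, 16 mm thick (70 to 86 mm above the worktop), reaching 100 mm from the post axis, so 13 mm above the block's top (57 mm). A nut stands 5 mm above it, 70 mm from the post.
- cam_lever (a joint): Cam lever on the strap over the post, rad. 0: raised 60 degrees, leaning away from the strap's nose; 1.0: fully down (end of travel), about level, pointing opposite to the nose. Starts at 0 to 0.2. Its level axis crosses the post axis 100 mm above the worktop, square to the strap. It takes 4 to 8 N down on the ball, stays where left, and drives the foot down 9 mm per rad.
- lever_ball (a point): Centre of the red ball (20 mm diameter) at the end of the cam lever, 75 mm from the lever's axis: about 165 mm above the worktop when raised, 103 mm when fully down. It moves on an arc, outwards by about 37 mm as it goes down.
- clamp_foot: Round black rubber foot, 20 mm diameter, 8 mm tall, sprung, under the strap 70 mm from the post. Origin on its top face at the strap's underside. Its face is 5 mm above the block with the lever at 0 and presses on the block with about 10 to 12 N with the lever fully down.
- wood_block: Loose hardwood block, 53 x 215 x 45 mm (long along its y), about 0.24 kg, lying on the fixture's base plate against the fence. Origin: centre of its underside, 12 mm above the worktop.
- t_block: Loose olive-coloured stepped metal block, 40 x 44 x 24 mm, on the worktop to the left of the fixture. Origin: centre of its underside. Leave alone.
- stubby_driver: Loose short black and yellow screwdriver, 35 x 85 x 33 mm, lying on the worktop to the right of the fixture. Origin: centre of its underside. Leave alone.
- square: Loose small steel square, 91 x 70 x 14 mm, lying on the worktop to the left of the fixture. Origin: centre of its underside. Leave alone.
- spanner_10: Loose small steel spanner, 21 x 125 x 8 mm, lying on the worktop to the right of the fixture. Origin: centre of its underside. Leave alone.

How it is judged:
By the outcome, as a careful person would: the job done as asked, in the order asked, and still so for the second after the job is handed in, with the robot touching nothing.
It also fails if it takes over 46 s, if anything falls off the work surface, if the arm or the gripper's body presses on something with over 40 N, if the wrist force passes 120 N, or if a joint passes its speed limit or range.

## Working session

There is one attempt and no reset: what is moved stays moved. The work goes in short steps, Python scripts to look and compute and a tool call to move; the robot and the scene stay as the last step left them, time stands still between calls to the robot, and variables do not carry over. Pictures are saved under pics/ and viewed, about 8 in all and at most 12, crops included, and the job is handed in when it is done.

Besides the shell and the picture viewer there is one more tool, called after "Request:" as name(argument=value, ...), one argument or row to a line, values as JSON. drive_tool: Moves the arm, as the interface text tells. Shift numbers are shares of 0.12 m and turn numbers shares of 2 rad, none past 1 either way. Its arguments: {"type":"object","properties":{"series":{"type":"array","items":{"type":"array","items":{"type":"number","minimum":-1,"maximum":1}}},"fingers":{"type":"number"}},"required":["series"]}

```bash
mkdir -p pics; ls; python3 - <<'E'
from station import telemetry, capture, r
import cv2, numpy as np
s=telemetry.sense(); print(s['tcp_pos'],np.round(s['ee_rot'],3),s['gripper_width'],r.nose_length)
ims=[]
for n in("scene","top"):
    c=capture(n); cv2.imwrite(f"pics/{n}0.png",c['color']); print(n,{k:np.round(v,4).tolist() for k,v in c.items() if k!='color'})
E
```

```text
pics
[ 0.13679983 -0.60936937  0.29114163] [[-0.976 -0.219 -0.001]
 [-0.219  0.976  0.002]
 [ 0.     0.002 -1.   ]] 1.000553286151788 0.0697
scene {'fx': 483.2321, 'fy': 483.2321, 'cx': 322.6776, 'cy': 242.2946, 'eye': [0.0049, -0.4858, 0.5391], 'attitude': [[0.7128, 0.3123, -0.628], [-0.7013, 0.3334, -0.6302], [0.0126, 0.8896, 0.4566]]}
top {'fx': 490.6285, 'fy': 490.6285, 'cx': 312.5836, 'cy': 236.7683, 'eye': [0.4725, 0.0608, 1.0211], 'attitude': [[0.0077, 0.9915, -0.1298], [-1.0, 0.0085, 0.0049], [0.0059, 0.1298, 0.9915]]}
```

View pics/scene0.png

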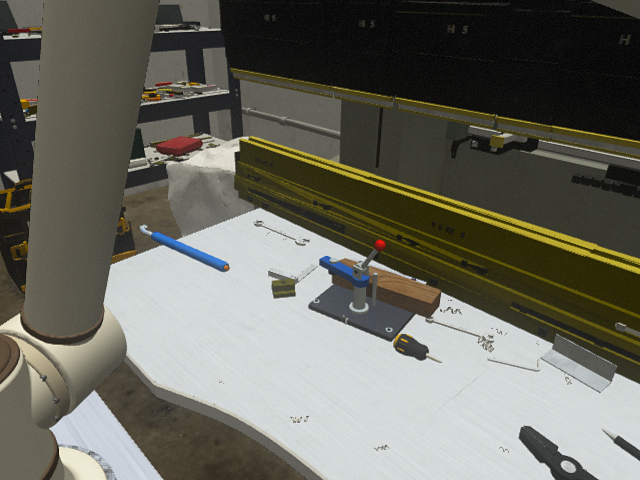

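View pics/top0.png

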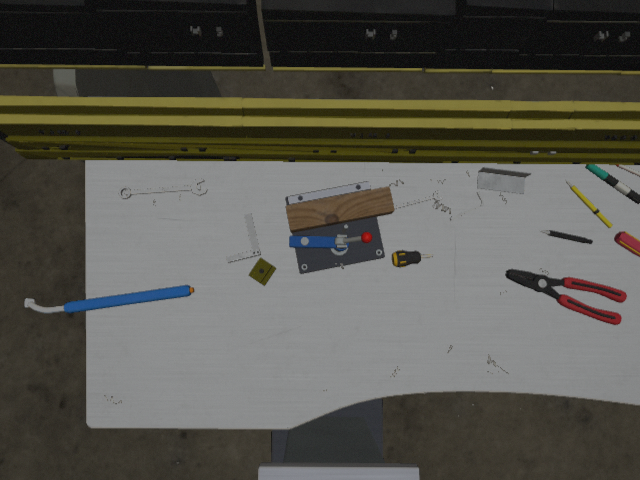

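The scene picture shows the fixture with the ball at about (380,244). In the top view the strap's blue spans x 290–335 at row 241, pointing left (+y), and the ball is at (367,238). The block runs from (287,207) to (393,200). Next I'll measure these by colour.

```bash
cat > h.py <<'E'
import cv2, numpy as np
def ray(c,p):
    d=np.array([(p[0]-c['cx'])/c['fx'],-(p[1]-c['cy'])/c['fy'],-1.])
    return np.array(c['eye']),np.array(c['attitude'])@d
def plane(c,p,z):
    e,d=ray(c,p); return e+d*(z-e[2])/d[2]
def tri(a,pa,b,pb):
    (e,d),(f,g)=ray(a,pa),ray(b,pb)
    t=np.linalg.lstsq(np.c_[d,-g],f-e,rcond=None)[0]
    P,Q=e+d*t[0],f+g*t[1]; return (P+Q)/2,np.linalg.norm(P-Q)
def mask(c,lo,hi,roi):
    m=cv2.inRange(cv2.cvtColor(c['color'],cv2.COLOR_BGR2HSV),lo,hi); k=np.zeros_like(m)
    x0,y0,x1,y1=roi; k[y0:y1,x0:x1]=m[y0:y1,x0:x1]; return k
def cen(m): y,x=np.nonzero(m); return (x.mean(),y.mean())
def big(m): return max(cv2.findContours(m,cv2.RETR_EXTERNAL,cv2.CHAIN_APPROX_NONE)[0],key=cv2.contourArea)
RED=((0,150,90),(8,255,255)); BLUE=((100,120,50),(125,255,255))
E
python3 - <<'E'
from h import *; from station import capture
t=capture("top"); s=capture("scene")
P,e=tri(t,cen(mask(t,*RED,(340,220,385,255))),s,cen(mask(s,*RED,(365,230,395,260)))); print("ball",P,e)
b=big(mask(t,*BLUE,(270,220,350,260))); rc=cv2.minAreaRect(b)
bp=cv2.boxPoints(rc); print("strap box",bp.tolist()); print(np.round([plane(t,p,.086) for p in bp],4))
w=big(mask(t,(5,60,40),(20,255,255),(280,180,400,235))); bp=cv2.boxPoints(cv2.minAreaRect(w))
print("block",bp.tolist()); print(np.round([plane(t,p,.057) for p in bp],4))
d=big(mask(t,(0,0,20),(180,120,90),(285,215,392,280))); bp=cv2.boxPoints(cv2.minAreaRect(d)); print("plate",np.round([plane(t,p,.012) for p in bp],4))
# rail edge
print("rail px at z 0/.1/.2",[np.round(plane(t,(340,162),z),3) for z in(0,.1,.2)],[np.round(plane(t,(340,98),z),3) for z in(0,.1,.2)])
ims=[cv2.resize(t['color'][170:290,260:420],(800,600),interpolation=2)]
cv2.imwrite("pics/crop1.png",ims[0])
cv2.imwrite("pics/crop2.png",cv2.resize(s['color'][220:350,290:460],(785,600),interpolation=2))
E
```

```text
ball [ 0.58586568 -0.03874815  0.16443199] 0.001118579910728744
strap box [[288.82232666015625, 246.4873046875], [289.77154541015625, 233.19796752929688], [344.84765625, 237.13198852539062], [343.8984375, 250.42132568359375]]
[[ 0.5758  0.1016  0.086 ]
 [ 0.6015  0.1001  0.086 ]
 [ 0.5948 -0.0058  0.086 ]
 [ 0.5691 -0.004   0.086 ]]
block [[285.09912109375, 205.33172607421875], [389.00146484375, 185.2803955078125], [394.2109375, 212.27505493164062], [290.30859375, 232.32638549804688]]
[[ 0.6616  0.1115  0.057 ]
 [ 0.7045 -0.0968  0.057 ]
 [ 0.6495 -0.1066  0.057 ]
 [ 0.6072  0.1003  0.057 ]]
plate [[ 0.6364  0.1072  0.012 ]
 [ 0.6743 -0.0763  0.012 ]
 [ 0.5641 -0.0964  0.012 ]
 [ 0.5274  0.0847  0.012 ]]
rail px at z 0/.1/.2 [array([ 0.768, -0.002,  0.   ]), array([0.739, 0.004, 0.1  ]), array([0.71 , 0.011, 0.2  ])] [array([ 0.912, -0.002,  0.   ]), array([0.869, 0.004, 0.1  ]), array([0.826, 0.011, 0.2  ])]
```

View pics/crop1.png

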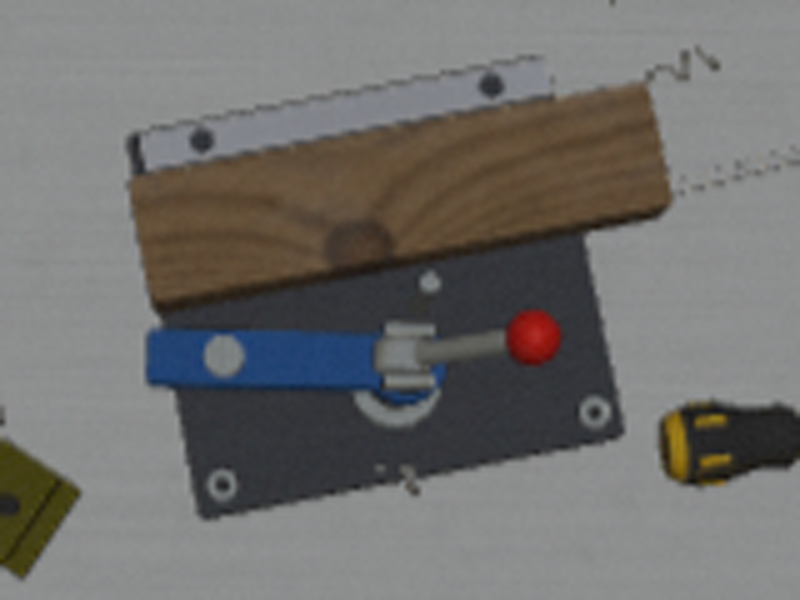

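View pics/crop2.png

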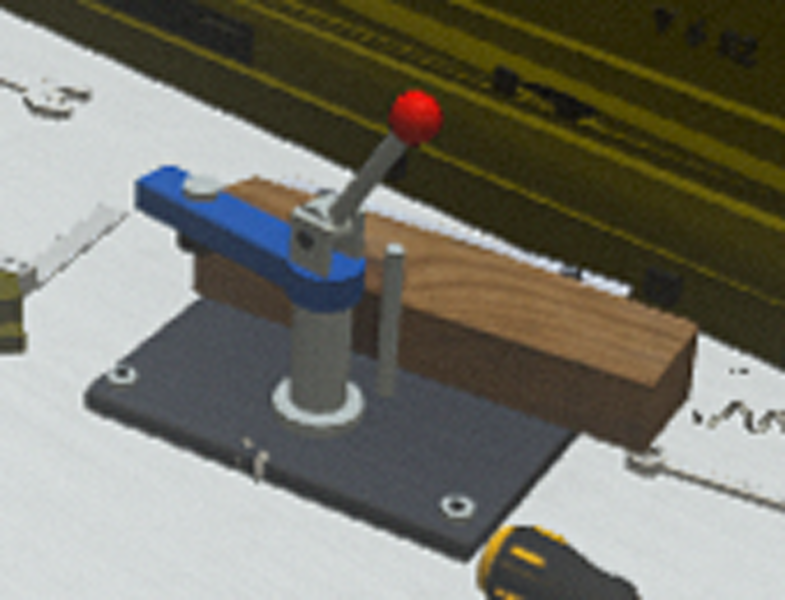

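Top crop: strap nose at crop (148,357), nut at (223,356), pin top at (430,282) and ball at (533,337). The strap lies nearly along world +y. The plate is turned about 11°, and the lever is raised with its ball at z ≈ 0.164 m, as it should be. Before moving I need the rail's position and the waypoints.

```bash
cat >> h.py <<'E'
def rel(s,X,yaw=None):
    """row numbers for TCP target X and tool yaw (deg, world angle of tool y minus 90), from state s"""
    R=np.array(s['ee_rot']); d=R.T@(np.array(X)-s['tcp_pos'])/.12
    y0=np.degrees(np.arctan2(R[1,1],R[0,1]))-90
    t=0 if yaw is None else -np.radians((yaw-y0+180)%360-180)/2
    return np.round([*d,t],3).tolist()
E
python3 - <<'E'
from h import *; from station import capture,telemetry
t=capture("top"); s=capture("scene")
f=lambda a:(a[0]/5+260,a[1]/5+170)
n=plane(t,f((148,357)),.086); nut=plane(t,f((223,356)),.091); pin=plane(t,f((430,282)),.082)
ball=np.array([.5859,-.0387]); u=n[:2]-ball; L=np.linalg.norm(u); u/=L
post=n[:2]-.1*u; print("nose",n,"nut",nut,"pin",pin,"u",u,L,"post",post,"nut dist",np.linalg.norm(nut[:2]-post))
print("pin dist (32.9)",np.linalg.norm(pin[:2]-post)*1e3,"theta from pin",np.degrees(np.arctan2(*(pin[:2]-post)[::-1])+np.arctan2(15.5,29)))
a,b=plane(t,f((160,303)),.057),plane(t,f((665,208)),.057); print("block edge theta",np.degrees(np.arctan2(-(a-b)[0],(a-b)[1])),np.linalg.norm(a-b), a,b)
print("strap ang rel world",np.degrees(np.arctan2(u[1],u[0])))
# rail, intersect with plane y=0 : scene line
for name,p,q in(("low",(262,208),(640,355)),("top",(240,138),(640,255))):
    e,d1=ray(s,p); _,d2=ray(s,q); nn=np.cross(d1,d2)
    print(name,"scene x at y=0:",[(z,round((nn@e-nn[2]*z)/nn[0],3)) for z in(0,.05,.1,.15,.2,.25,.3)])
print("top edges x:",[(z,[round(plane(t,(330,r),z)[0],3) for r in(161,98)]) for z in(0,.05,.1,.15,.2,.25,.3)])
E
```

```text
nose [0.58559998 0.1002397  0.086     ] nut [0.58562225 0.07140139 0.091     ] pin [ 0.61626503 -0.00837368  0.082     ] u [-0.00215934  0.99999767] 0.13894002835330893 post [5.85815915e-01 2.39937569e-04] nut dist 0.07116171339469271
pin dist (32.9) 31.64399996640556 theta from pin 12.328293359553243
block edge theta 11.264264287339348 0.20510019917715133 [0.61073512 0.09699988 0.057     ] [ 0.65079826 -0.10414941  0.057     ]
strap ang rel world 90.12372137451685
low scene x at y=0: [(0, np.float64(0.813)), (0.05, np.float64(0.734)), (0.1, np.float64(0.656)), (0.15, np.float64(0.577)), (0.2, np.float64(0.498)), (0.25, np.float64(0.42)), (0.3, np.float64(0.341))]
top scene x at y=0: [(0, np.float64(1.231)), (0.05, np.float64(1.115)), (0.1, np.float64(0.998)), (0.15, np.float64(0.882)), (0.2, np.float64(0.766)), (0.25, np.float64(0.649)), (0.3, np.float64(0.533))]
top edges x: [(0, [np.float64(0.77), np.float64(0.912)]), (0.05, [np.float64(0.756), np.float64(0.89)]), (0.1, [np.float64(0.741), np.float64(0.869)]), (0.15, [np.float64(0.727), np.float64(0.847)]), (0.2, [np.float64(0.712), np.float64(0.826)]), (0.25, [np.float64(0.697), np.float64(0.804)]), (0.3, [np.float64(0.683), np.float64(0.783)])]
```

The strap is at about 90.1° in the world frame and the fixture at about 11.3°, with the post at (0.586, 0.000). The rail is at x ≥ 0.76, well clear. I'll start with the transit at height.

Request:
drive_tool(
  series=[
    [-0.9,0.95,0,0],
    [-0.9,0.95,0,0],
    [-0.9,0.95,0,0],
    [-0.9,0.95,0,0],
  ],
  fingers=0,
)

```text
time_s: 0.8
tcp_pos: [0.2182, -0.4734, 0.2929]
ee_rot: [[-0.975, -0.222, 0.001], [-0.222, 0.975, -0.001], [-0.001, -0.001, -1.0]]
wrist_force: [0.5, -0.9, 0.3]
gripper_width: 0.636
```

Request:
drive_tool(
  series=[
    [-0.9,0.95,0,0],
    [-0.9,0.95,0,0],
    [-0.9,0.95,0,0],
    [-0.9,0.95,0,0],
  ],
)

```text
time_s: 1.3
tcp_pos: [0.2985, -0.3395, 0.2926]
ee_rot: [[-0.975, -0.222, 0.001], [-0.222, 0.975, -0.0], [-0.001, -0.001, -1.0]]
wrist_force: [0.2, -0.2, 0.6]
gripper_width: 0.172
```

Request:
drive_tool(
  series=[
    [-0.9,0.95,0,0],
    [-0.9,0.95,0,0],
    [-0.9,0.95,0,0],
    [-0.9,0.95,0,0],
  ],
)

```text
time_s: 1.8
tcp_pos: [0.3792, -0.205, 0.2923]
ee_rot: [[-0.975, -0.221, 0.0], [-0.221, 0.975, -0.0], [-0.0, -0.0, -1.0]]
wrist_force: [0.3, -1.2, -1.1]
gripper_width: 0.004
```

Request:
drive_tool(
  series=[
    [-0.9,0.95,0,0],
    [-0.9,0.95,0,0],
    [-0.9,0.95,0,0],
    [-0.9,0.95,0,0],
  ],
)

```text
time_s: 2.3
tcp_pos: [0.4596, -0.0704, 0.2919]
ee_rot: [[-0.976, -0.22, -0.001], [-0.22, 0.976, -0.0], [0.001, -0.0, -1.0]]
wrist_force: [0.2, -0.2, -0.2]
gripper_width: 0.006
```

Request:
drive_tool(
  series=[
    [-0.9,0.95,0,0],
    [-0.9,0.95,0,0],
    [-0.9,0.95,0,-0.3],
    [-0.9,0.95,0,-0.67],
    [-0.9,0.95,0,-0.67],
    [-0.9,0.95,0,-0.67],
    [-0.9,0.95,0,-0.67],
    [-0.9,0.95,0,-0.67],
    [-0.9,0.95,0,-0.67],
    [-0.9,0.95,0,-0.67],
  ],
)

```text
time_s: 3.55
tcp_pos: [0.539, 0.0624, 0.2921]
ee_rot: [[-0.013, -1.0, -0.001], [-1.0, 0.013, -0.0], [0.0, 0.001, -1.0]]
wrist_force: [-0.3, -0.3, -0.1]
gripper_width: 0.005
```

```bash
python3 - <<'E'
from h import *; from station import capture,telemetry
s=telemetry.sense(); print(s['time_s'],s['tcp_pos'],np.round(s['ee_rot'],3).tolist(),s['wrist_force'],s['gripper_width'],np.round(s['joints'],0))
print(rel(s,[.546,.0752,.29],90)); print(rel(s,[.546,.0752,.137],90))
w=capture("wrist"); cv2.imwrite("pics/w1.png",w['color'])
M=np.array(w['mount']); print(np.round(M,3).tolist(),w['fx'],w['cx'],w['cy'])
E
```

```text
3.55 [0.53899504 0.06238391 0.29206436] [[-0.013, -1.0, -0.001], [-1.0, 0.013, -0.0], [0.0, 0.001, -1.0]] [-0.25065252 -0.25262867 -0.09915516] 0.005142088656663579 [ 24.  14. -11.   0. -65. -25.]
[-0.108, -0.057, 0.017, -0.007]
[-0.108, -0.058, 1.292, -0.007]
[[-0.0, 0.953, 0.304, 0.085], [1.0, 0.0, 0.001, -0.0], [0.001, 0.304, -0.953, -0.093], [0.0, 0.0, 0.0, 1.0]] 408.13803532051844 315.04216580498024 249.64022435648332
```

View pics/w1.png

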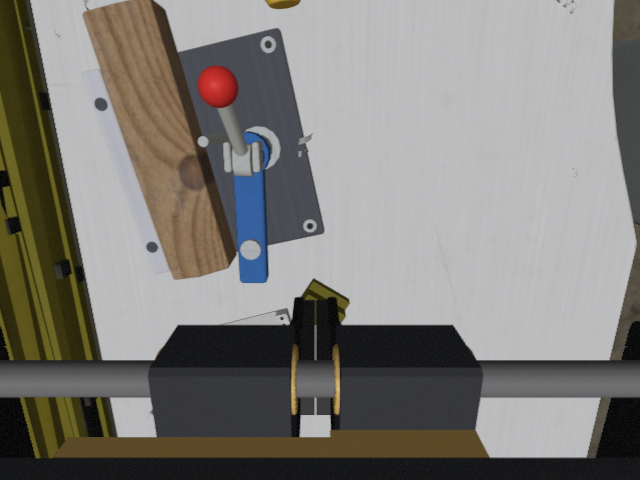

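The wrist view shows the strap along the tool, with its nose at (253,280), the ball at (218,86), and a clear space beside the strap for the fingers. I'll go down next to the strap.

Request:
drive_tool(
  series=[
    [-0.1,-0.06,0.4,0],
    [-0.1,-0.06,0.8,0],
    [-0.1,-0.06,1,0],
    [-0.1,-0.06,1,0],
  ],
)

```text
time_s: 4.1
tcp_pos: [0.5453, 0.0753, 0.1703]
ee_rot: [[-0.013, -1.0, -0.005], [-1.0, 0.013, -0.002], [0.002, 0.005, -1.0]]
wrist_force: [-0.4, 0.2, 0.5]
gripper_width: 0.006
```

Request:
drive_tool(
  series=[
    [0,0,0.15,0],
    [0,0,0.29,0],
    [0,0,0.29,0],
    [0,0,0.29,0],
  ],
)

```text
time_s: 4.6
tcp_pos: [0.5472, 0.0766, 0.139]
ee_rot: [[-0.01, -1.0, 0.003], [-1.0, 0.01, 0.001], [-0.001, -0.003, -1.0]]
wrist_force: [-0.0, 0.3, -1.1]
gripper_width: 0.006
```

```bash
cat > sweep.py <<'E'
from h import *; from station import telemetry
import sys
post=np.array([.5858,.0002]); off=float(sys.argv[1])
s=telemetry.sense(); print(np.round(s['tcp_pos'],4),np.round(s['wrist_force'],1),s['time_s'])
for a in map(float,sys.argv[2:]):
    r=np.radians(a); u=np.array([np.cos(r),np.sin(r)]); n=np.array([-u[1],u[0]])
    print(a,rel(s,[*(post+.075*u+off*n),.1365],a))
E
python3 sweep.py .026 90 83 76 69 62 55 48 41
```

```text
[0.5472 0.0766 0.139 ] [-0.   0.3 -1.1] 4.6
90.0 [0.011, -0.105, 0.021, -0.005]
83.0 [-0.012, -0.182, 0.021, 0.056]
76.0 [-0.025, -0.262, 0.022, 0.117]
69.0 [-0.028, -0.343, 0.022, 0.178]
62.0 [-0.021, -0.423, 0.022, 0.239]
55.0 [-0.005, -0.502, 0.022, 0.3]
48.0 [0.021, -0.579, 0.022, 0.361]
41.0 [0.056, -0.652, 0.023, 0.422]
```

Request:
drive_tool(
  series=[
    [0.01,-0.1,0.02,0],
    [-0.01,-0.14,0.02,0.03],
    [-0.01,-0.18,0.02,0.06],
    [-0.02,-0.22,0.02,0.09],
    [-0.025,-0.26,0.02,0.12],
    [-0.028,-0.3,0.02,0.15],
    [-0.028,-0.34,0.02,0.18],
    [-0.02,-0.42,0.02,0.24],
    [-0.005,-0.5,0.02,0.3],
    [0.02,-0.58,0.02,0.36],
  ],
)

```text
time_s: 5.85
tcp_pos: [0.6166, 0.0738, 0.1354]
ee_rot: [[-0.67, -0.743, -0.0], [-0.743, 0.67, 0.0], [-0.0, 0.0, -1.0]]
wrist_force: [-2.2, 1.3, 1.0]
gripper_width: 0.01
```

```bash
python3 sweep.py .026 48 41 34 30 26 22 18 15
python3 - <<'E'
from h import *; from station import capture
t=capture("top"); cv2.imwrite("pics/t2.png",cv2.resize(t['color'][150:310,230:420],(712,600),interpolation=2))
E
```

```text
[0.6166 0.0738 0.1354] [-2.2  1.3  1. ] 5.85
48.0 [0.002, -0.003, -0.009, -0.0]
41.0 [-0.02, -0.081, -0.009, 0.061]
34.0 [-0.032, -0.16, -0.009, 0.122]
30.0 [-0.034, -0.207, -0.009, 0.157]
26.0 [-0.034, -0.253, -0.009, 0.192]
22.0 [-0.03, -0.299, -0.009, 0.226]
18.0 [-0.023, -0.344, -0.009, 0.261]
15.0 [-0.015, -0.378, -0.009, 0.288]
```

View pics/t2.png

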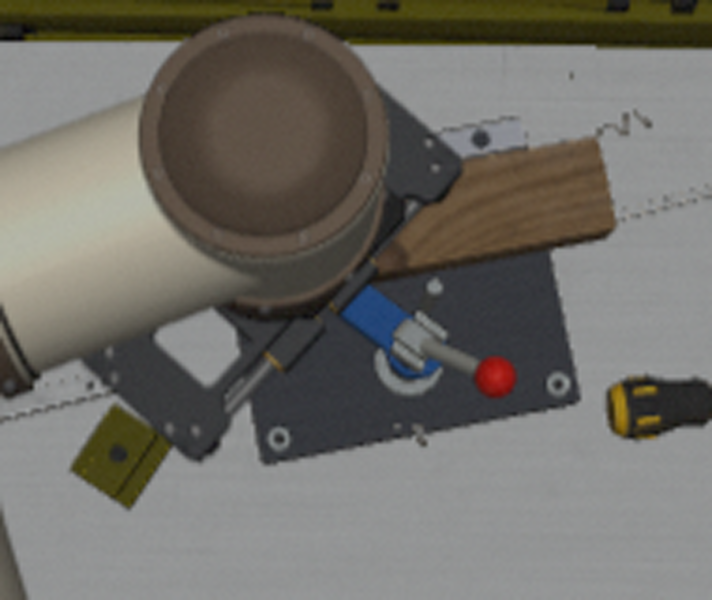

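The strap is swinging with the finger and is now at about 48°, with a contact force of about 2.5 N. The block and loose tools haven't moved. I'll keep pushing.

Request:
drive_tool(
  series=[
    [-0.01,-0.04,0,0.03],
    [-0.02,-0.08,0,0.06],
    [-0.03,-0.12,0,0.09],
    [-0.032,-0.16,0,0.12],
    [-0.034,-0.21,0,0.155],
    [-0.034,-0.25,0,0.19],
    [-0.03,-0.3,0,0.225],
    [-0.023,-0.34,0,0.26],
    [-0.018,-0.36,0,0.275],
    [-0.015,-0.38,0,0.29],
  ],
)

```text
time_s: 7.15
tcp_pos: [0.6518, 0.0447, 0.1354]
ee_rot: [[-0.966, -0.258, 0.002], [-0.258, 0.966, 0.001], [-0.002, 0.0, -1.0]]
wrist_force: [0.8, 2.5, 0.0]
gripper_width: 0.003
```

```bash
python3 sweep.py .026 15 13 11.3 9
```

```text
[0.6518 0.0447 0.1354] [0.8 2.5 0. ] 7.15
15.0 [0.002, 0.0, -0.009, -0.001]
13.0 [-0.005, -0.021, -0.009, 0.017]
11.3 [-0.011, -0.04, -0.009, 0.032]
9.0 [-0.017, -0.066, -0.009, 0.052]
```

Request:
drive_tool(
  series=[
    [-0.005,-0.01,0,0.01],
    [-0.005,-0.02,0,0.017],
    [-0.008,-0.03,0,0.025],
    [-0.01,-0.04,0,0.03],
    [-0.01,-0.04,0,0.03],
  ],
)

```text
time_s: 7.78
tcp_pos: [0.6534, 0.0398, 0.1351]
ee_rot: [[-0.98, -0.199, -0.0], [-0.199, 0.98, -0.0], [0.0, -0.0, -1.0]]
wrist_force: [0.5, 2.5, 1.0]
gripper_width: -0.0
```

Request:
drive_tool(
  series=[
    [0,-0.007,0,0],
    [0,-0.014,0,0],
    [0,-0.014,0,0],
  ],
)

```text
time_s: 8.15
tcp_pos: [0.6538, 0.0383, 0.1351]
ee_rot: [[-0.98, -0.199, -0.0], [-0.199, 0.98, -0.0], [0.0, -0.0, -1.0]]
wrist_force: [0.6, 1.9, 1.9]
gripper_width: 0.005
```

Still only friction, so I'll ease further until the pin resists.

Request:
drive_tool(
  series=[
    [0,-0.008,0,0],
    [0,-0.016,0,0],
    [0,-0.016,0,0],
  ],
)

```text
time_s: 8.52
tcp_pos: [0.6542, 0.0364, 0.135]
ee_rot: [[-0.98, -0.199, 0.0], [-0.199, 0.98, -0.0], [-0.0, -0.0, -1.0]]
wrist_force: [0.8, 2.0, 0.1]
gripper_width: 0.009
```

Request:
drive_tool(
  series=[
    [0,-0.008,0,0],
    [0,-0.016,0,0],
    [0,-0.016,0,0],
  ],
)

```text
time_s: 8.9
tcp_pos: [0.6545, 0.0354, 0.1351]
ee_rot: [[-0.98, -0.2, 0.0], [-0.2, 0.98, 0.001], [-0.0, 0.001, -1.0]]
wrist_force: [1.1, 6.3, 1.4]
gripper_width: 0.004
```

Request:
drive_tool(
  series=[
    [0,-0.008,0,0],
    [0,-0.012,0,0],
    [0,-0.012,0,0],
    [0,-0.012,0,0],
  ],
)

```text
time_s: 9.4
tcp_pos: [0.6545, 0.0352, 0.135]
ee_rot: [[-0.98, -0.2, 0.0], [-0.2, 0.98, 0.003], [-0.001, 0.002, -1.0]]
wrist_force: [-0.7, 9.4, 1.4]
gripper_width: 0.002
```

It's against the stop: the force rose from 2 to 9 N with no motion. I'll back off, rise and measure the ball.

Request:
drive_tool(
  series=[
    [0,0.1,0,0],
    [0,0.2,0,0],
    [0,0.2,-0.4,0],
    [0,0.2,-0.8,0],
    [0,0.2,-1,0],
    [0,0.2,-1,0],
  ],
)

```text
time_s: 10.15
tcp_pos: [0.6504, 0.0569, 0.2574]
ee_rot: [[-0.98, -0.2, 0.004], [-0.2, 0.98, 0.001], [-0.004, -0.0, -1.0]]
wrist_force: [0.1, 0.5, -0.5]
gripper_width: 0.004
```

Request:
drive_tool(
  series=[
    [0.5,0.3,-0.2,0],
    [1,0.6,-0.2,0],
    [1,0.6,-0.2,0],
    [1,0.6,-0.2,0],
  ],
)

```text
time_s: 10.65
tcp_pos: [0.5171, 0.1036, 0.2786]
ee_rot: [[-0.98, -0.201, -0.001], [-0.201, 0.98, -0.001], [0.001, -0.0, -1.0]]
wrist_force: [0.8, 0.1, 0.3]
gripper_width: 0.007
```

```bash
python3 - <<'E'
from h import *; from station import capture,telemetry
st=telemetry.sense(); R=np.array(st['ee_rot']); p=np.array(st['tcp_pos']); print(p)
w=capture("wrist"); t=capture("top"); s=capture("scene")
cv2.imwrite("pics/w2.png",w['color']); cv2.imwrite("pics/t3.png",t['color'])
M=np.array(w['mount']); w['eye']=p+R@M[:3,3]; w['attitude']=R@M[:3,:3]
for n,c in(("w",w),("t",t),("s",s)):
    m=mask(c,*RED,{'w':(0,0,640,480),'t':(300,200,390,300),'s':(300,200,420,320)}[n]); print(n,cv2.countNonZero(m), cen(m) if m.any() else None, plane(c,cen(m),.165) if m.any() else None)
cv2.imwrite("pics/c3.png",np.hstack([cv2.resize(t['color'][170:290,260:420],(400,300),interpolation=2),cv2.resize(w['color'],(400,300))]))
E
```

```text
[0.51709024 0.10356638 0.2785597 ]
w 959 (np.float64(107.01981230448384), np.float64(297.0239833159541)) [ 0.54977579 -0.00839516  0.165     ]
t 68 (np.float64(349.02941176470586), np.float64(258.27941176470586)) [ 0.54716531 -0.00750268  0.165     ]
s 93 (np.float64(350.6989247311828), np.float64(244.91397849462365)) [ 0.54699051 -0.00856899  0.165     ]
```

View pics/c3.png

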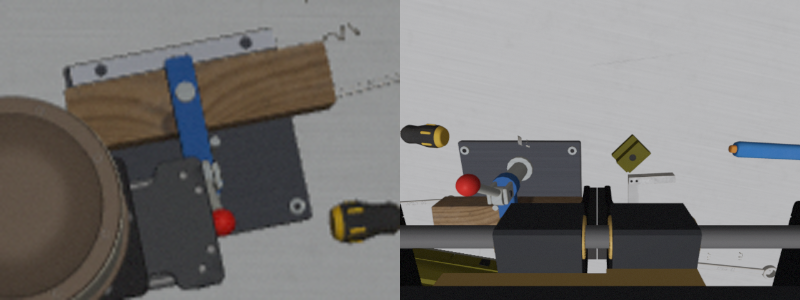

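The strap lies square across the block, touching the pin. The ball at (0.548, −0.008) agrees between views to 3 mm. Next I go over the ball.

```bash
cat > press.py <<'E'
from h import *; from station import telemetry
import sys
s=telemetry.sense(); print(np.round(s['tcp_pos'],4),np.round(s['wrist_force'],1),s['time_s'])
th=np.radians(11.5); u=np.array([np.cos(th),np.sin(th)]); post=np.array([.5852,-.0003])
for f in map(float,sys.argv[1:]):
    p=np.radians(min(f,60)); z=.1+.075*np.sin(p)+.0797+(max(f,60)-60)*1e-3
    print(f,rel(s,[*(post-.075*np.cos(p)*u),z],11.5))
E
python3 press.py 90 70 60
```

```text
[0.519  0.1032 0.2784] [0.6 0.2 0.5] 10.8
90.0 [-0.057, -0.955, 0.031, -0.0]
70.0 [-0.057, -0.955, 0.198, -0.0]
60.0 [-0.057, -0.955, 0.281, -0.0]
```

Request:
drive_tool(
  series=[
    [-0.06,-0.5,0,0],
    [-0.06,-0.95,0,0],
    [-0.06,-0.95,0,0],
    [-0.06,-0.95,0.1,0],
    [-0.06,-0.95,0.2,0],
    [-0.06,-0.95,0.2,0],
    [-0.06,-0.95,0.2,0],
  ],
)

```text
time_s: 11.68
tcp_pos: [0.548, -0.0063, 0.2551]
ee_rot: [[-0.98, -0.201, 0.0], [-0.201, 0.98, -0.0], [-0.0, -0.0, -1.0]]
wrist_force: [-0.0, -0.9, -0.6]
gripper_width: 0.002
```

```bash
python3 press.py 60 54 48 42 36 30 24 18 12 6 2.7 -1
python3 - <<'E'
from h import *; from station import capture
s=capture("scene"); t=capture("top")
cv2.imwrite("pics/c4.png",np.hstack([cv2.resize(s['color'][180:330,270:430],(400,375),interpolation=2),cv2.resize(t['color'][180:300,270:398],(400,375),interpolation=2)]))
E
```

```text
[ 0.548  -0.0063  0.2551] [-0.  -0.9 -0.6] 11.675
60.0 [-0.001, -0.013, 0.087, 0.001]
54.0 [0.054, -0.013, 0.122, 0.001]
48.0 [0.104, -0.013, 0.164, 0.001]
42.0 [0.151, -0.013, 0.21, 0.001]
36.0 [0.192, -0.013, 0.261, 0.001]
30.0 [0.227, -0.013, 0.316, 0.001]
24.0 [0.257, -0.013, 0.374, 0.001]
18.0 [0.281, -0.013, 0.435, 0.001]
12.0 [0.298, -0.013, 0.498, 0.001]
6.0 [0.308, -0.013, 0.563, 0.001]
2.7 [0.311, -0.013, 0.599, 0.001]
-1.0 [0.311, -0.013, 0.639, 0.001]
```

View pics/c4.png

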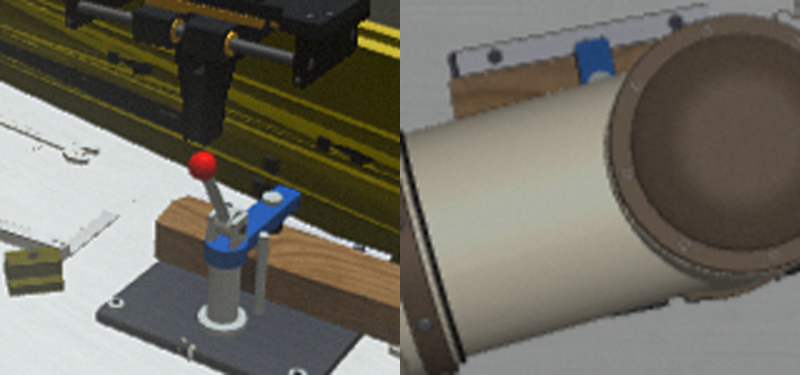

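The closed fingertips hang straight over the ball, about 10 mm above it. Now I press along the arc.

Request:
drive_tool(
  series=[
    [0,-0.013,0.06,0],
    [0,-0.013,0.09,0],
    [0.03,-0.013,0.105,0],
    [0.055,-0.013,0.125,0],
    [0.08,-0.013,0.145,0],
    [0.105,-0.013,0.165,0],
    [0.13,-0.013,0.19,0],
    [0.15,-0.013,0.215,0],
    [0.15,-0.013,0.215,0],
  ],
)

```text
time_s: 12.9
tcp_pos: [0.5285, -0.0126, 0.2293]
ee_rot: [[-0.98, -0.199, -0.005], [-0.199, 0.98, -0.001], [0.005, -0.0, -1.0]]
wrist_force: [-3.3, 0.2, 7.1]
gripper_width: 0.011
```

```bash
python3 press.py 42 36 30 24 18 12 6 2.7 -1
python3 - <<'E'
from h import *; from station import capture
s=capture("scene"); print(cen(mask(s,*RED,(300,200,420,320))))
cv2.imwrite("pics/c5.png",cv2.resize(s['color'][180:330,270:430],(400,375),interpolation=2))
E
```

```text
[ 0.5285 -0.0126  0.2293] [-3.3  0.2  7.1] 12.9
42.0 [-0.019, 0.006, -0.005, -0.0]
36.0 [0.022, 0.006, 0.046, -0.0]
30.0 [0.057, 0.006, 0.101, -0.0]
24.0 [0.086, 0.006, 0.159, -0.0]
18.0 [0.11, 0.006, 0.22, -0.0]
12.0 [0.126, 0.006, 0.284, -0.0]
6.0 [0.136, 0.006, 0.348, -0.0]
2.7 [0.139, 0.006, 0.384, -0.0]
-1.0 [0.139, 0.006, 0.425, -0.0]
(np.float64(345.56), np.float64(258.2))
```

View pics/c5.png

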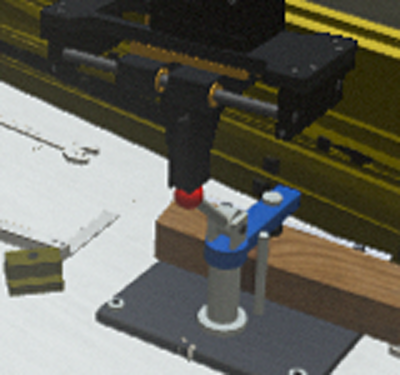

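The lever is following, with the tip on top of the ball at 7 N. I'll continue to the end of travel.

Request:
drive_tool(
  series=[
    [0.01,0,0.04,0],
    [0.03,0,0.075,0],
    [0.055,0,0.1,0],
    [0.07,0,0.13,0],
    [0.085,0,0.16,0],
    [0.1,0,0.19,0],
    [0.11,0,0.22,0],
    [0.12,0,0.25,0],
    [0.126,0,0.285,0],
    [0.126,0,0.285,0],
  ],
)

```text
time_s: 14.2
tcp_pos: [0.5139, -0.0156, 0.1942]
ee_rot: [[-0.98, -0.199, -0.004], [-0.199, 0.98, -0.001], [0.004, 0.0, -1.0]]
wrist_force: [-0.6, 0.4, -0.6]
gripper_width: 0.002
```

Request:
drive_tool(
  series=[
    [0,0,0.03,0],
    [0.01,0,0.06,0],
    [0.01,0,0.08,0],
    [0.01,0,0.1,0],
    [0.01,0,0.1,0],
    [0.01,0,0.1,0],
  ],
)

```text
time_s: 14.95
tcp_pos: [0.5134, -0.0156, 0.183]
ee_rot: [[-0.98, -0.199, -0.003], [-0.199, 0.98, -0.001], [0.003, -0.0, -1.0]]
wrist_force: [-4.0, -0.1, 6.1]
gripper_width: 0.006
```

Request:
drive_tool(
  series=[
    [0,0,0.012,0],
    [0,0,0.025,0],
    [0,0,0.025,0],
    [0,0,0.025,0],
  ],
)

```text
time_s: 15.45
tcp_pos: [0.5134, -0.0157, 0.1822]
ee_rot: [[-0.98, -0.2, -0.003], [-0.2, 0.98, -0.001], [0.003, -0.001, -1.0]]
wrist_force: [-8.9, -0.4, 18.7]
gripper_width: 0.007
```

Request:
drive_tool(
  series=[
    [0,0,0.012,0],
    [0,0,0.025,0],
    [0,0,0.025,0],
    [0,0,0.025,0],
  ],
)

```text
time_s: 15.95
tcp_pos: [0.5134, -0.0158, 0.1815]
ee_rot: [[-0.98, -0.201, -0.002], [-0.201, 0.98, -0.002], [0.002, -0.002, -1.0]]
wrist_force: [-15.0, 1.4, 32.0]
gripper_width: 0.008
```

It's at the hard stop: 32 N with no more travel. I'll lift clear and check.

Request:
drive_tool(
  series=[
    [0,0,-0.1,0],
    [0,0,-0.4,0],
    [0,0,-0.9,0],
    [0,0,-0.9,0],
  ],
)

```text
time_s: 16.45
tcp_pos: [0.5173, -0.0147, 0.2898]
ee_rot: [[-0.98, -0.2, 0.012], [-0.2, 0.98, 0.002], [-0.012, -0.0, -1.0]]
wrist_force: [0.5, 1.3, -1.5]
gripper_width: 0.002
```

Request:
drive_tool(
  series=[
    [0.4,0.5,0,0],
    [0.6,1,0,0],
    [0.6,1,0,0],
    [0.6,1,0,0],
  ],
)

```text
time_s: 16.95
tcp_pos: [0.4195, 0.0889, 0.2845]
ee_rot: [[-0.979, -0.202, -0.0], [-0.202, 0.979, 0.0], [-0.0, 0.0, -1.0]]
wrist_force: [-0.4, 0.5, -0.5]
gripper_width: 0.008
```

Request:
drive_tool(
  series=[
    [0.2,0.5,0,0],
    [0.2,1,0,0],
    [0.2,1,0,0],
    [0.2,1,0,0],
    [0.2,1,0,0],
  ],
)

```text
time_s: 17.58
tcp_pos: [0.3731, 0.1997, 0.2846]
ee_rot: [[-0.98, -0.197, -0.001], [-0.197, 0.98, -0.001], [0.001, -0.001, -1.0]]
wrist_force: [0.1, -0.4, 0.2]
gripper_width: 0.007
```

```bash
python3 - <<'E'
from h import *; from station import capture,telemetry
print(telemetry.sense()['tcp_pos'],telemetry.sense()['wrist_force'])
t=capture("top"); s=capture("scene")
a,b=cen(mask(t,*RED,(300,200,390,300))),cen(mask(s,*RED,(300,200,420,320)))
print("ball",tri(t,a,s,b))
bl=big(mask(t,*BLUE,(290,180,370,290))); print("strap rect",cv2.minAreaRect(bl))
c,d=plane(t,(287.0,0),.057),0
w=big(mask(t,(5,60,40),(20,255,255),(280,180,400,235)))
cv2.imwrite("pics/c6.png",np.hstack([cv2.resize(s['color'][200:350,260:420],(400,375),interpolation=2),cv2.resize(t['color'][170:290,260:388],(400,375),interpolation=2)]))
E
```

```text
[0.37306264 0.19970907 0.2846384 ] [ 0.14018577 -0.36412642  0.2448868 ]
ball (array([ 0.51270924, -0.0141185 ,  0.10515953]), np.float64(0.002159511768333239))
strap rect ((334.9615478515625, 214.30767822265625), (44.126121520996094, 11.178618431091309), 78.69007110595703)
```

View pics/c6.png

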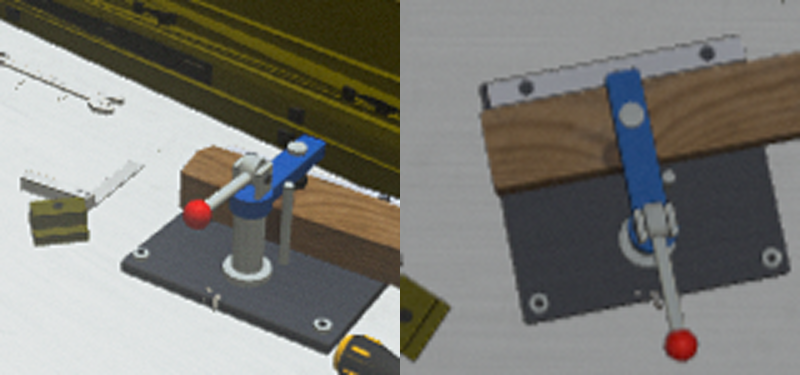

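The lever is level, with the ball at z = 0.105 m and r ≈ 74 mm. The strap is at 11.3°, matching the fixture, and against its pin. The block and tools are where they were.

```bash
python3 -c "
from station import order; print(order.finish_job())"
```

```text
the job is handed in; nothing more can be done
None
```

The block is clamped and the job is handed in. It took about 18 s of the 46 s allowed.

- **Strap:** I pushed it across the block with the closed fingers until the stop pin resisted. The force rose from 2 to 9 N with no further motion. The last top view puts the strap at 11.3°, matching the fixture's angle.
- **Lever:** I then pressed the ball down along its arc to the end of travel. The force reached 32 N and the ball stopped moving.
- **Last checks, with the arm clear:**
    - The ball is at z = 105 mm and about 74 mm out from the post. Fully down is 103 mm and 75 mm, and the cameras are good to about 2 mm.
    - The block and the nearby tools look unmoved in the pictures. I did not measure their positions, and the spanner on the right was out of the last crop.
    - I could not see the foot's contact with the block directly; I infer it from the lever being fully down.

One number disagreed. Taking the fingers as 30 mm thick, touch put the stop at about 7°, not 11°. The images fit 11°, so the closed fingers are probably thinner than I assumed.

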